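Key the lock plate onto the cymbal-arm mount

ROBOT

A 6-joint arm with a two-finger parallel gripper is mounted at the origin on the work surface. World frame = base frame: x ahead of the robot, y to its left, z up, the work surface at z = 0. Lengths are in m, angles in rad, forces in N, time in s.
With the tool pointing down it reaches from about 0.375 to 0.925 m from the base axis. Payload 5.7 kg.
Tool frame: the origin (TCP) lies on the centre line of the jaws, within the pads' length; the fingertips stand 11 mm ahead of it and the grasp point (between the pads) lies 8 mm behind it (robot.finger_overhang is the distance from the TCP to the fingertips, in m); z points along the fingers, y is the line along which they close (so a half turn about z gives the same grasp; the last joint's range is limited). The gripper opens to 85 mm and grips with 20 to 120 N. Pads are 22 mm wide; open, the fingers measure 114 mm over their backs; the gripper's body (76 mm by 85 mm) begins 54 mm behind the grasp point. The pads swing forward as they close: fully open they stand 13 mm farther back than shut.
Start: joints at [1.12, 0.359, 1.51, -0, 1.272, -0.115], TCP at [0.198, 0.566, 0.242] pointing down, gripper open.
Joint ranges: [-2.97, 2.97], [-1.01, 2.36], [0.21, 2.38], [-0.96, 4.11], [0.2, 2.71], [-2.98, 2.98]. Speed limits (rad/s): [2.39, 2.39, 3.14, 3.14, 3.14, 3.14].

INTERFACE

Orientations are given as a unit quaternion [x, y, z, w].
In Python, from bench import robot, eyes, ticket gives the robot as it stands. The module is installed in compiled form; this text tells all that it offers.
- The arm moves only by the tool jog_arm, never from a script. Its argument "increments" is text: rows parted by semicolons, each of 7 numbers parted by spaces: the turn, a rotation vector about the world's x, y, z normalised to -1 to 1, where 1 is 0.15 rad, then the shift along the world's x, y, z normalised to -1 to 1, where 1 is 0.05 m, then the opening, from 0 (shut) to 1 (fully open). In form: wx wy wz x y z hand; .... A call has 1 to 12 rows; each row shifts and turns the commanded pose from where the row before left it; what a row does not reach is not made up. A row lasts 1/8 s, in which the tool goes at most 62.5 mm and 10.7 degrees, less where a joint would pass 70% of its speed; a pose out of reach is approached as far as the arm can. A call with a number of a shift or a turn outside -1 to 1 is refused whole. A call with a gripper value outside its range is refused whole. The fingers move at their own pace and stop on an object; "squeeze" is the grip in N (left out, the last holds). Time passes only in rows, so rows that do not move let the fingers close. It gives the time, the measured TCP pose, the force, the opening and the grip force at its end, in the units of the state.
- robot.sense(): the state, without advancing time (a new reading comes with each control period).
- eyes.get_image(name): name is "side" or "top" or "wrist"; returns a dict with "image" (400x640x3 uint8, blue, green, red), "fx", "fy", "cx", "cy" (pixels), "dist" ([k1, k2, p1, p2, k3] as OpenCV has them; the pictures are not rectified), "R" (3x3) and "t" (3): a world point X has camera coordinates R X + t. Camera axes: x right, y down, z forward; pixel columns grow to the right and rows downward; lengths in m; the calibration is good to about 2 mm. A picture is of the moment at which its call begins. There is no depth.
- ticket.hand_in(): hands the job in; it is judged then, once.
The state is a dict: "time": time; "q": joint angles; "joint_velocities": joint speeds; "joint_efforts": joint torques, N m; "eef_pos": TCP position; "tool_rot": TCP orientation; "force": force on the tool from outside, world axes, zero at the start; "wrist_torque": the same for the moment, N m; "opening": finger opening in m; "grasp_force": force on a finger pad.
Only numpy, scipy, OpenCV 4.12 (cv2) and the standard library are available. Lean on these libraries where they do the work, as an engineer would, in place of code of your own. Each camera call takes 0.05 s, during which the arm holds its last target. There are 200 camera calls.

TASK

The round lock plate sits loose and raised on the post of the cymbal-arm mount, with its rim notch turned away from the locating pin. Push its thumb peg round with a fingertip until the notch stands over the pin, then press down on the hub until the plate is fully home, flat on the mount with the pin in its notch. Do not pick the plate up, leave everything else where it is, and move clear at the end.

Things in the scene. Friction and masses are not known exactly. Their poses are not given: they have to be found in the camera images.
- mount: Fixed mount, its place and yaw vary. Dark steel flange, 144 mm diameter, top 35 mm above the table, on a plywood board (15 mm thick, 170 mm along x, y from -170 to +80 mm). In its middle an upright post, 15 mm diameter, its end 70 mm above the table, inside the plate's hub. Origin: on the post axis at table height; z up; x points from the post to the locating pin.
- pin_top (a point): Middle of the top of the locating pin: upright steel pin, 10 mm diameter, cone tip (top 4 mm across), 60 mm from the post axis; top 11 mm above the flange (46 mm above the table), 2 mm below the raised plate, 3 mm above the plate when home. It shows 5 mm beyond the plate's rim; just outside it a steel clamp block, 14 mm wide, 39 mm above the table, reaches out to 84 mm from the axis.
- plate: Loose aluminium lock plate, 0.14 to 0.28 kg: disc, 120 mm diameter, 8 mm thick, one notch in the rim at its +x, a hub in the middle, a thumb peg at its -x. Origin: centre of the underside, z up. Raised, the underside is 48 mm above the table; fully home 35 mm, flat on the flange. It turns either way about the post (about 1 N at the peg) and stays where it is left.
- notch (a point): Middle of the notch's mouth, on the rim at the plate's upper face, 60 mm from its axis. Straight notch, 14 mm wide, 7 mm deep, open outward and right through. It takes the pin when within about 3 degrees; otherwise the pin stops the plate about 9 to 11 mm short of home.
- peg (a point): Centre of the top of the thumb peg: upright round peg, 12 mm diameter, rising 20 mm from the plate's upper face, 40 mm from the plate's axis, straight across from the notch (plate's -x). Push it squarely along the circle: a slanting push can bind the hub on the post.
- hub_top (a point): Centre of the flat top of the closed hub cap (30 mm diameter), on the plate's axis, 41 mm above its underside: where to press. A blind bore from below fits over the post with 1 mm play all round.
- wing_bolt: Bystander: steel wing bolt standing on its 24 mm round head, 47 mm tall, wings 32 mm, on the board about 125 mm from the post on the mount's -y side. Origin: centre of its underside.
- felt_washer: Bystander: grey felt washer, 38 mm diameter, 12 mm thick, on the board beside the wing bolt. Origin: centre of its underside.
- water_bottle: Bystander: clear water bottle, 64 mm diameter, 190 mm tall, to the left. Origin: centre of its underside.
- mug: Bystander: white mug, 80 mm diameter, 90 mm tall, to the left. Origin: centre of its underside.
- parts_tin: Bystander: open steel tin with one divider, 110 x 150 x 35 mm, to the right. Origin: centre of its underside.
- drum_key: Bystander: small T-shaped steel drum key, about 50 mm long, 10 mm thick, lying to the right. Origin: under the middle of its crossbar.
- practice_pad: Bystander: round practice pad, 150 mm diameter, 24 mm thick, to the right, near the robot. Origin: centre of its underside.
- collar (a joint): Black rubber collar, 48 mm diameter, round the post under the plate: 0 = up, carrying the plate 13 mm above the flange; grows as it slides down, 0.013 m = plate home. Stiff: it gives way when the plate's weight and the finger's push together exceed about 6 N, and stays where it is left.
Mind the look-alikes: they are no part of the job. Leave any blue, turquoise or yellow look-alike of the plate alone.

How it is judged:
By the outcome, as a careful person would: the job done as asked, in the order asked, and still so for the second after the job is handed in, with the robot touching nothing.
It also fails if it takes over 67 s, if anything falls off the work surface, if the arm or the gripper's body presses on something with over 40 N, if the wrist force passes 120 N, or if a joint passes its speed limit or range.

## Working session

There is one attempt and no reset: what is moved stays moved. The work goes in short steps, Python scripts to look and compute and a tool call to move; the robot and the scene stay as the last step left them, time stands still between calls to the robot, and variables do not carry over. Pictures are saved under pics/ and viewed, at most 10 in all, crops included, and the job is handed in when it is done.

Besides the shell and the picture viewer there is one more tool, called after ">>>" in YAML: its name, and indented under it one key for each argument. jog_arm: Moves the arm, as the interface text tells. Scaled input: -1 to 1 covers 0.05 m each way for a shift and 0.15 rad each way for a turn. Its arguments: {"type":"object","properties":{"increments":{"type":"string"},"squeeze":{"type":"number"}},"required":["increments"]}

```bash
mkdir -p pics
cat > h.py <<'E'
import numpy as np, cv2, json
from bench import robot, eyes, ticket
def snap(name, f, crop=None, scale=1):
    d=eyes.get_image(name); im=d["image"]
    np.savez("pics/"+f+".npz", **{k:np.array(v) for k,v in d.items()})
    if crop: x0,y0,x1,y1=crop; im=im[y0:y1,x0:x1]
    if scale!=1: im=cv2.resize(im,None,fx=scale,fy=scale,interpolation=cv2.INTER_CUBIC)
    cv2.imwrite("pics/"+f+".png",im)
def cam(f):
    d=np.load("pics/"+f+".npz"); K=np.array([[d["fx"],0,d["cx"]],[0,d["fy"],d["cy"]],[0,0,1]],float)
    return d,K
def atz(f,u,v,z):
    d,K=cam(f); p=cv2.undistortPoints(np.array([[[u,v]]],float),K,d["dist"])[0,0]
    R,t=d["R"],d["t"]; c=-R.T@t; r=R.T@np.array([p[0],p[1],1]); return c+r*(z-c[2])/r[2]
def proj(f,X):
    d,K=cam(f); return cv2.projectPoints(np.array(X,float).reshape(-1,1,3),cv2.Rodrigues(d["R"])[0],d["t"],K,d["dist"])[0][:,0]
E
python3 - <<'E'
from h import *
snap("top","top1"); snap("side","side1")
s=robot.sense(); print(s["time"],s["eef_pos"],s["tool_rot"],s["opening"],robot.finger_overhang)
E
```

```text
0.1 [0.19745557 0.56594133 0.24154739] [ 1.67117773e-01  9.85936591e-01 -7.93624391e-04 -2.42502371e-04] 0.08519973937142025 0.011
```

View pics/top1.png

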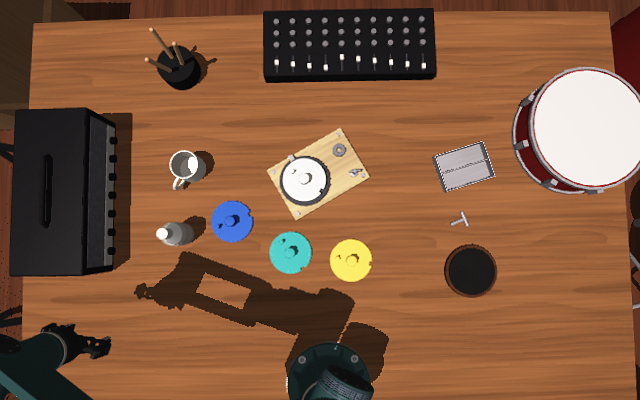

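View pics/side1.png

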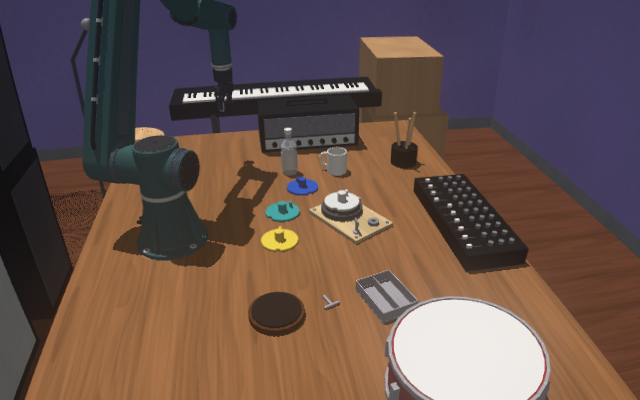

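The top picture shows four candidates for the plate: the aluminium one on the plywood board at (305,180), blue at (232,221), turquoise at (291,252) and yellow at (351,260). By the description I choose (305,180), on the dark flange. The side view shows it at (342,203). Next I check it in a close crop.

Run:
```python
from h import *
im=cv2.imread("pics/top1.png")[120:225,255:380]
im=cv2.resize(im,None,fx=6,fy=5.7,interpolation=cv2.INTER_CUBIC)
im=cv2.resize(cv2.imread("pics/top1.png")[125:225,260:380],None,fx=6,fy=6,interpolation=cv2.INTER_CUBIC)
cv2.imwrite("pics/top1c.png",im)
print(atz("top1",305,180,.08))
```

```text
[0.57711026 0.05393629 0.08      ]
```

View pics/top1c.png

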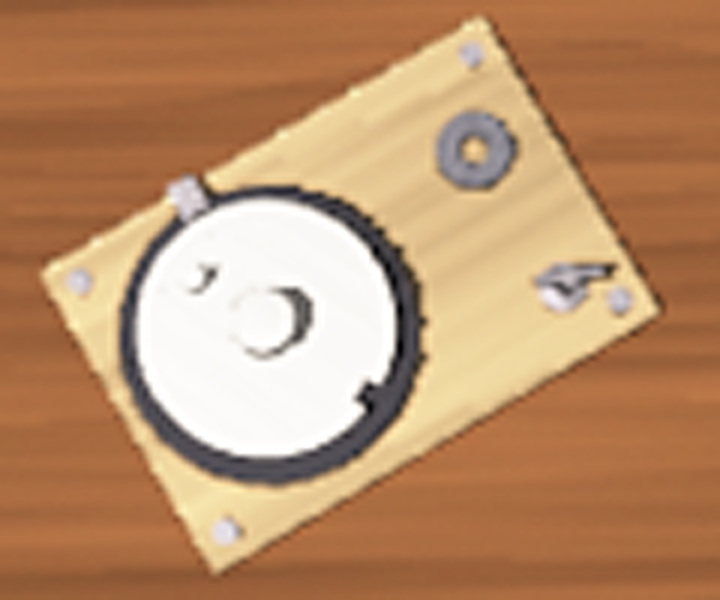

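The crop confirms the aluminium plate on the dark flange. Crop pixels:
- Clamp and pin: about (186,197)
- Notch: (370,395)
- Peg: about (197,272)
- Hub: about (263,322)

Next I compute the geometry.

Run:
```python
from h import *
g=lambda u,v,z: atz("top1",260+u/6-.4,125+v/6-.4,z)
P={"hub":g(263,322,.089),"disc":g(267,327,.056),"peg":g(197,270,.076),"notch":g(372,396,.056),"clamp":g(186,197,.039)}
for k,p in P.items(): print(k,p.round(4))
a,b=g(42,270,.015),g(480,15,.015); c,d=g(215,573,.015),g(660,310,.015)
for p,q in((a,b),(c,d)): v=p-q; print("yaw",np.degrees(np.arctan2(v[1],v[0]))-90, np.linalg.norm(v))
C=P["disc"]
M=(a+b+c+d)/4; print("mid",M)
for k in("peg","notch","clamp"): v=P[k]-C; print(k,np.degrees(np.arctan2(v[1],v[0])),np.hypot(v[0],v[1]))
```

```text
hub [0.5809 0.0578 0.089 ]
disc [0.5827 0.0572 0.056 ]
peg [0.6074 0.0884 0.076 ]
notch [0.5492 0.0088 0.056 ]
clamp [0.6481 0.0954 0.039 ]
yaw 29.34383968464624 0.2468334200376385
yaw 29.418916728331595 0.24918952364237873
mid [0.60470624 0.01847892 0.015     ]
peg 51.57765065363741 0.03973194702654734
notch -124.66845579104228 0.05890353325077427
clamp 30.23943362007159 0.07566655866239813
```

Mount centre is about (0.582, 0.0575), with yaw about 29.4°, which the board and the clamp both give. The peg is at about 54°, so it has to go about +155° counter-clockwise to 209.4°. I'll move to a hover first, shutting the gripper and turning the tool on the way.

>>> jog_arm:
  increments: "0 0 -1 0.72 -0.8 0.3 0; 0 0 -1 0.72 -0.82 0.2 0; 0 0 -1 0.72 -0.82 0 0; 0 0 -1 0.72 -0.82 0 0; 0 0 -1 0.72 -0.82 0 0; 0 0 -1 0.72 -0.82 0 0; 0 0 -1 0.72 -0.82 0 0; 0 0 -1 0.72 -0.82 0 0; 0 0 -1 0.72 -0.82 0 0; 0 0 -1 0.72 -0.82 0 0; 0 0 -1 0.72 -0.82 0 0; 0 0 -1 0.72 -0.82 0 0"
  squeeze: 30

```text
time: 1.6
eef_pos: [0.6305, 0.074, 0.2668]
tool_rot: [0.877, 0.48, -0.0, -0.0]
force: [-0.4, 1.1, -0.1]
opening: -0.0002
grasp_force: 0.0
```

>>> jog_arm:
  increments: "0 0 -1 0 0 -0.2 0; 0 0 -1 0 0 -0.2 0; 0 0 -1 0 0 -0.2 0; 0 0 -1 0 0 -0.2 0; 0 0 -1 0 0 -0.2 0; 0 0 -1 0 0 -0.2 0; 0 0 -1 0 0 -0.2 0; 0 0 -1 0 0 -0.2 0; 0 0 -1 0 0 -0.2 0; 0 0 -0.9 0 0 -0.2 0; 0 0 0 0 0 0 0; 0 0 0 0 0 0 0"

```text
time: 3.1
eef_pos: [0.6298, 0.0754, 0.1674]
tool_rot: [0.972, -0.236, -0.0, -0.0]
force: [-0.3, -0.1, -0.4]
opening: 0.0
grasp_force: 0.0
```

Run:
```python
from h import *
snap("wrist","w1")
s=robot.sense(); x,y,z,w=s["tool_rot"]; print(s["time"],s["eef_pos"],s["tool_rot"],s["opening"],s["q"],"yang",np.degrees(2*np.arctan2(y,x))-90)
C=np.array([.582,.0575]);r=lambda a,R,z:[C[0]+R*np.cos(np.radians(a)),C[1]+R*np.sin(np.radians(a)),z]
print(proj("w1",[r(0,0,.089),r(54,.04,.076),r(29.4,.062,.046),r(234,.06,.056)]).round(0))
```

```text
3.15 [0.62993945 0.0754967  0.16760045] [ 9.71683138e-01 -2.36287551e-01  2.38847508e-04 -1.21835252e-04] -0.00024790930316804074 [1.03976441e-02 4.77568595e-01 1.51515176e+00 1.29883924e-04
 1.14834930e+00 2.05822762e+00] yang -117.3350643597341
[[363. 254.]
 [315. 240.]
 [302. 198.]
 [419. 245.]]
```

View pics/w1.png

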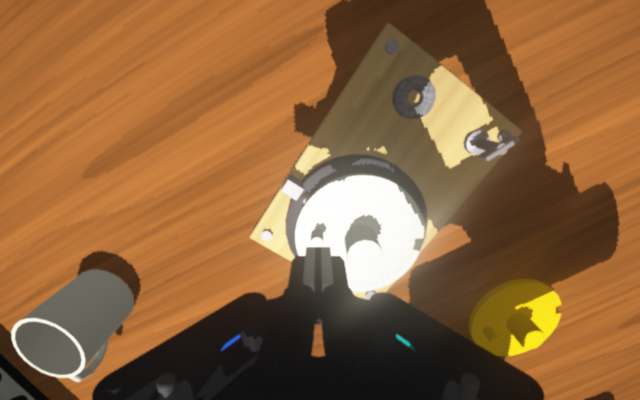

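The wrist view shows the hub at about (363,250), the peg at about (316,238) and the clamp at (292,188), all close to the predicted pixels. I'll go down beside the peg.

>>> jog_arm:
  increments: "0 0 -1 -0.04 -0.04 -0.4 0; 0 0 0 0 0 -0.5 0; 0 0 0 0 0 -0.5 0; 0 0 0 0 0 -0.3 0; 0 0 0 0 0 -0.19 0; 0 0 0 0 0 0 0; 0 0 0 0 0 0 0"

```text
time: 4.03
eef_pos: [0.6284, 0.0735, 0.0736]
tool_rot: [0.951, -0.309, 0.001, -0.0]
force: [-0.4, -0.2, 0.6]
opening: 0.0002
grasp_force: 0.0
```

```bash
cat > st.py <<'E'
from h import *
import sys
s=robot.sense(); x,y,z,w=s["tool_rot"]; p=s["eef_pos"]
C=np.array([.582,.0575]); v=p[:2]-C
print(s["time"],"p",p.round(4),"yang",round(np.degrees(2*np.arctan2(y,x))-90,1),"F",np.round(s["force"],1),"polar",round(np.degrees(np.arctan2(v[1],v[0])),1),round(float(np.hypot(*v)),4))
E
python3 - <<'E'
import st
from h import *
snap("side","s2",(290,160,410,250),6)
E
```

```text
4.025 p [0.6284 0.0735 0.0736] yang -126.0 F [-0.4 -0.2  0.6] polar 19.0 0.0491
```

View pics/s2.png

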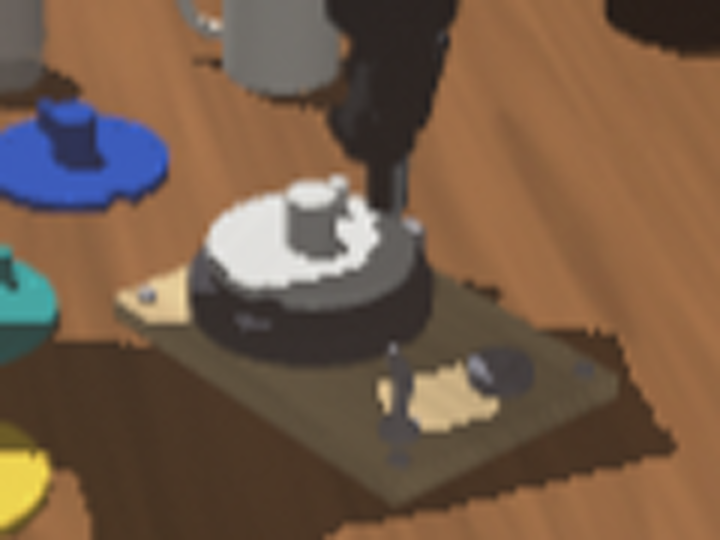

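The crop shows the shut fingertip at (390,210) standing just above the plate beside the peg at (338,185), clear of the hub at (312,200). Next I work out the arc.

```bash
cat > arc.py <<'E'
from h import *
def arc(f0,f1,n,R=.0435):
    s=robot.sense(); p=np.array(s["eef_pos"][:2]); x,y,z,w=s["tool_rot"]
    yaw=np.radians(np.degrees(2*np.arctan2(y,x))-90); C=np.array([.582,.0575]); out=[]
    for f in np.linspace(f0,f1,n):
        a=np.radians(f); T=C+R*np.array([np.cos(a),np.sin(a)]); ty=np.radians(f+23-180)
        d=np.round((T-p)/.05,2); w=np.round(np.angle(np.exp(1j*(ty-yaw)))/.15,2); p=p+d*.05; yaw+=w*.15
        out.append(f"0 0 {w:g} {d[0]:g} {d[1]:g} 0 0")
    for i in range(0,n,12): print("; ".join(out[i:i+12]))
E
python3 -c "
from arc import *
arc(29,171,24)"
```

```text
0 0 -0.23 -0.17 0.1 0 0; 0 0 0.72 -0.05 0.08 0 0; 0 0 0.72 -0.06 0.07 0 0; 0 0 0.72 -0.06 0.07 0 0; 0 0 0.72 -0.07 0.06 0 0; 0 0 0.71 -0.08 0.05 0 0; 0 0 0.72 -0.09 0.05 0 0; 0 0 0.72 -0.08 0.03 0 0; 0 0 0.72 -0.09 0.02 0 0; 0 0 0.72 -0.1 0.02 0 0; 0 0 0.72 -0.09 0 0 0; 0 0 0.71 -0.09 -0.01 0 0
0 0 0.72 -0.1 -0.01 0 0; 0 0 0.72 -0.09 -0.03 0 0; 0 0 0.72 -0.08 -0.03 0 0; 0 0 0.72 -0.09 -0.05 0 0; 0 0 0.72 -0.07 -0.05 0 0; 0 0 0.71 -0.07 -0.06 0 0; 0 0 0.72 -0.07 -0.07 0 0; 0 0 0.72 -0.05 -0.08 0 0; 0 0 0.72 -0.05 -0.08 0 0; 0 0 0.72 -0.04 -0.08 0 0; 0 0 0.72 -0.03 -0.09 0 0; 0 0 0.71 -0.02 -0.09 0 0
```

>>> jog_arm:
  increments: "0 0 -0.23 -0.17 0.1 0 0; 0 0 0.72 -0.05 0.08 0 0; 0 0 0.72 -0.06 0.07 0 0; 0 0 0.72 -0.06 0.07 0 0; 0 0 0.72 -0.07 0.06 0 0; 0 0 0.71 -0.08 0.05 0 0; 0 0 0.72 -0.09 0.05 0 0; 0 0 0.72 -0.08 0.03 0 0; 0 0 0.72 -0.09 0.02 0 0; 0 0 0.72 -0.1 0.02 0 0; 0 0 0.72 -0.09 0 0 0; 0 0 0.71 -0.09 -0.01 0 0"

```text
time: 5.58
eef_pos: [0.577, 0.1007, 0.0737]
tool_rot: [0.966, 0.259, 0.001, 0.0]
force: [0.8, 0.9, 0.3]
opening: 0.0004
grasp_force: 0.4
```

```bash
python3 st.py
```

```text
5.575 p [0.577  0.1007 0.0737] yang -59.9 F [0.8 0.9 0.3] polar 96.6 0.0435
```

>>> jog_arm:
  increments: "0 0 0.72 -0.1 -0.01 0 0; 0 0 0.72 -0.09 -0.03 0 0; 0 0 0.72 -0.08 -0.03 0 0; 0 0 0.72 -0.09 -0.05 0 0; 0 0 0.72 -0.07 -0.05 0 0; 0 0 0.71 -0.07 -0.06 0 0; 0 0 0.72 -0.07 -0.07 0 0; 0 0 0.72 -0.05 -0.08 0 0; 0 0 0.72 -0.05 -0.08 0 0; 0 0 0.72 -0.04 -0.08 0 0; 0 0 0.72 -0.03 -0.09 0 0; 0 0 0 0 0 0 0"

```text
time: 7.08
eef_pos: [0.5397, 0.0688, 0.0735]
tool_rot: [0.657, 0.753, 0.0, 0.0]
force: [0.5, 1.0, 0.1]
opening: 0.0
grasp_force: 0.0
```

Run:
```python
import st
from h import *
snap("top","t3",(260,125,380,225),6)
```

```text
7.075 p [0.5397 0.0688 0.0735] yang 7.8 F [0.5 1.  0.1] polar 165.1 0.0438
```

View pics/t3.png

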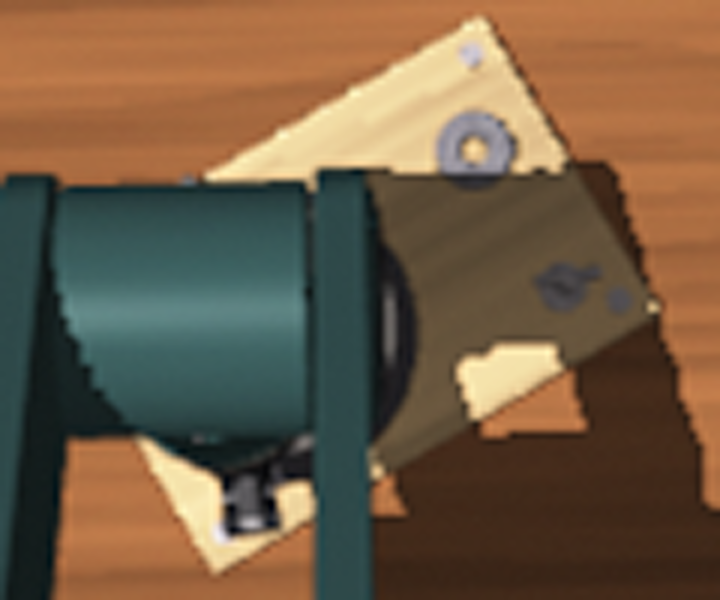

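The arm hides the plate in this view. I'll go on to about 3° short of the goal, then back off and look with the wrist camera.

```bash
python3 -c "
from arc import *
arc(168.5,184,5)"
```

```text
0 0 0.44 -0.01 -0.06 0 0; 0 0 0.45 -0.01 -0.05 0 0; 0 0 0.45 -0 -0.06 0 0; 0 0 0.45 -0.01 -0.06 0 0; 0 0 0.45 0.01 -0.06 0 0
```

>>> jog_arm:
  increments: "0 0 0.44 -0.01 -0.06 0 0; 0 0 0.45 -0.01 -0.05 0 0; 0 0 0.45 0 -0.06 0 0; 0 0 0.45 -0.01 -0.06 0 0; 0 0 0.45 0.01 -0.06 0 0; 0 0 0 0 0 0 0"

```text
time: 7.88
eef_pos: [0.5385, 0.0545, 0.073]
tool_rot: [0.523, 0.852, 0.0, 0.0]
force: [-0.9, 0.4, 0.6]
opening: -0.0
grasp_force: 0.0
```

Run:
```python
import st
from h import *
d=np.load("pics/w1.npz"); c=-d["R"].T@d["t"]
print("cam",c,"minus tcp",c-[.6299,.0755,.1676],"fwd",d["R"][2],"right",d["R"][0], d["fx"])
```

```text
7.875 p [0.5385 0.0545 0.073 ] yang 27.0 F [-0.9  0.4  0.6] polar -176.0 0.0436
cam [0.70429573 0.03630946 0.29927312] minus tcp [ 0.07439573 -0.03919054  0.13167312] fwd [-0.29148279  0.14991488 -0.94475569] right [-4.58685562e-01 -8.88598498e-01  5.13162228e-04] 288.720407095478
```

>>> jog_arm:
  increments: "0 0 0 -0.11 0.21 0 0; 0 0 0 0 0 0.5 0; 0 0 0 0 0 0.64 0; 0 0 0 0.7 -0.27 0 0; 0 0 0 0.7 -0.27 0 0; 0 0 0 0.7 -0.26 0 0; 0 0 0 0.68 -0.26 0 0; 0 0 0 0 0 0 0; 0 0 0 0 0 0 0"

```text
time: 9.0
eef_pos: [0.6705, 0.0128, 0.1293]
tool_rot: [0.522, 0.853, -0.0, -0.001]
force: [-0.4, 0.0, -0.3]
opening: 0.0002
grasp_force: 0.0
```

Run:
```python
import st
from h import *
C=np.array([.582,.0575]);r=lambda a,R,z:[C[0]+R*np.cos(np.radians(a)),C[1]+R*np.sin(np.radians(a)),z]
snap("wrist","w4")
q=proj("w4",[r(0,0,.089),r(207,.04,.076),r(29.4,.06,.046),r(27,.06,.056)]).round(0); print(q)
u,v=q[2].astype(int); print("crop",max(u-130,0),max(v-100,0))
x0=min(max(u-130,0),440); y0=min(max(v-75,0),250)
im=cv2.imread("pics/w4.png")[y0:y0+150,x0:x0+200]; print(x0,y0)
cv2.imwrite("pics/w4c.png",cv2.resize(im,None,fx=4,fy=4,interpolation=cv2.INTER_CUBIC))
```

```text
9.0 p [0.6705 0.0128 0.1293] yang 27.1 F [-0.4  0.  -0.3] polar -26.8 0.0991
[[218. 111.]
 [162. 111.]
 [321. 105.]
 [321. 109.]]
crop 191 5
191 30
```

View pics/w4c.png

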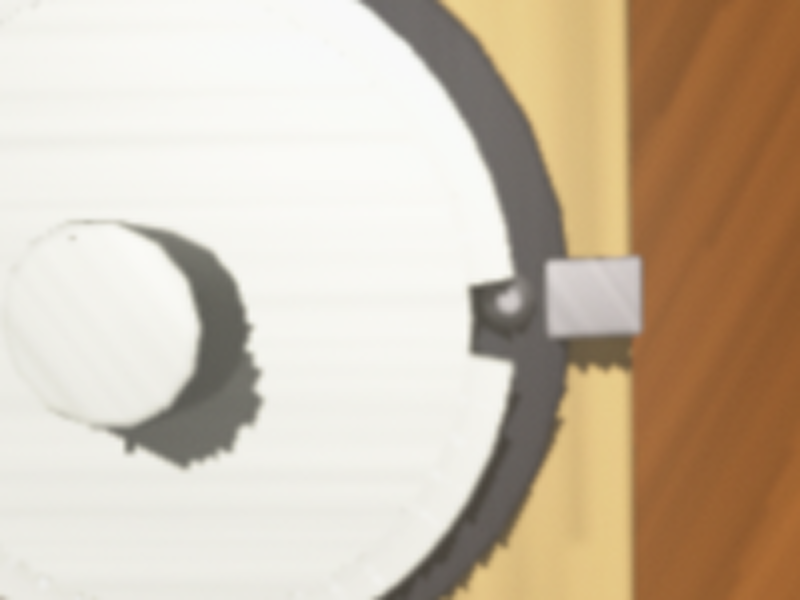

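The crop shows the pin tip at (509,299), the notch's mouth corners at (512,278) and (512,362), the hub at (104,323) and the clamp centred at (594,297). The notch is a few degrees short; I work out how far.

Run:
```python
from h import *
g=lambda u,v,z: atz("w4",191+u/4-.4,30+v/4-.4,z)
H=g(104,323,.089); pin=g(509,299,.046); n=(g(512,279,.056)+g(513,361,.056))/2; ni=(g(472,285,.056)+g(472,353,.056))/2; cl=g(642,297,.039)
print("hub",H.round(4),"pin",pin.round(4),"notch",n.round(4),"clampend",cl.round(4), "w",np.linalg.norm(g(512,279,.056)-g(513,361,.056)))
for C in (H[:2],np.array([.582,.0575])):
  for k,p in dict(pin=pin,notch=n,ninner=ni,clamp=cl).items():
    v=p[:2]-C; print(k,np.degrees(np.arctan2(v[1],v[0])).round(1),np.hypot(*v).round(4))
```

```text
hub [0.5812 0.0576 0.089 ] pin [0.6319 0.0865 0.046 ] notch [0.634  0.0837 0.056 ] clampend [0.6534 0.0979 0.039 ] w 0.013448892222188383
pin 29.7 0.0583
notch 26.3 0.0589
ninner 26.4 0.052
clamp 29.2 0.0827
pin 30.2 0.0577
notch 26.8 0.0582
ninner 26.9 0.0513
clamp 29.5 0.0821
```

>>> jog_arm:
  increments: "0 0 0.2 -0.7 0.26 0 0; 0 0 0.16 -0.7 0.26 0 0; 0 0 0 -0.7 0.26 0 0; 0 0 0 -0.65 0.26 0 0; 0 0 0 0 0 0 0; 0 0 0 0 0 -0.5 0; 0 0 0 0 0 -0.4 0; 0 0 0 0 0 -0.23 0; 0 0 0 0 0 0 0; 0 0 0 0 0 0 0"

```text
time: 10.3
eef_pos: [0.5348, 0.0639, 0.0738]
tool_rot: [0.499, 0.867, 0.0, 0.0]
force: [-0.0, 0.3, 0.7]
opening: 0.0006
grasp_force: 0.0
```

```bash
python3 -c "
import st
from arc import *
arc(187.2,187.2,1)"
```

```text
10.3 p [0.5348 0.0639 0.0738] yang 30.2 F [-0.   0.3  0.7] polar 172.2 0.0477
0 0 0 0.08 -0.24 0 0
```

>>> jog_arm:
  increments: "0 0 0 0.02 -0.08 0 0; 0 0 0 0.02 -0.06 0 0; 0 0 0 0.02 -0.05 0 0; 0 0 0 0.02 -0.05 0 0; 0 0 0 0 0 0 0; 0 0 0 0 0 0 0"

```text
time: 11.05
eef_pos: [0.5382, 0.052, 0.0732]
tool_rot: [0.499, 0.867, -0.0, -0.0]
force: [-0.3, 0.4, -0.8]
opening: -0.0001
grasp_force: 0.0
```

```bash
python3 st.py
```

```text
11.05 p [0.5382 0.052  0.0732] yang 30.2 F [-0.3  0.4 -0.8] polar -172.8 0.0442
```

>>> jog_arm:
  increments: "0 0 0 -0.11 0.21 0 0; 0 0 0 0 0 0.5 0; 0 0 0 0 0 0.63 0; 0 0 0 0.7 -0.26 0 0; 0 0 0 0.7 -0.25 0 0; 0 0 0 0.7 -0.25 0 0; 0 0 0 0.66 -0.23 0 0; 0 0 0 0 0 0 0; 0 0 0 0 0 0 0"

```text
time: 12.18
eef_pos: [0.6694, 0.0138, 0.1292]
tool_rot: [0.498, 0.867, -0.0, -0.001]
force: [-0.4, -0.3, -0.5]
opening: 0.0001
grasp_force: 0.0
```

Run:
```python
import st
from h import *
snap("wrist","w5")
im=cv2.imread("pics/w5.png")[30:180,191:391]
cv2.imwrite("pics/w5c.png",cv2.resize(im,None,fx=4,fy=4,interpolation=cv2.INTER_CUBIC))
```

```text
12.175 p [0.6694 0.0138 0.1292] yang 30.2 F [-0.4 -0.3 -0.5] polar -26.6 0.0977
```

View pics/w5c.png

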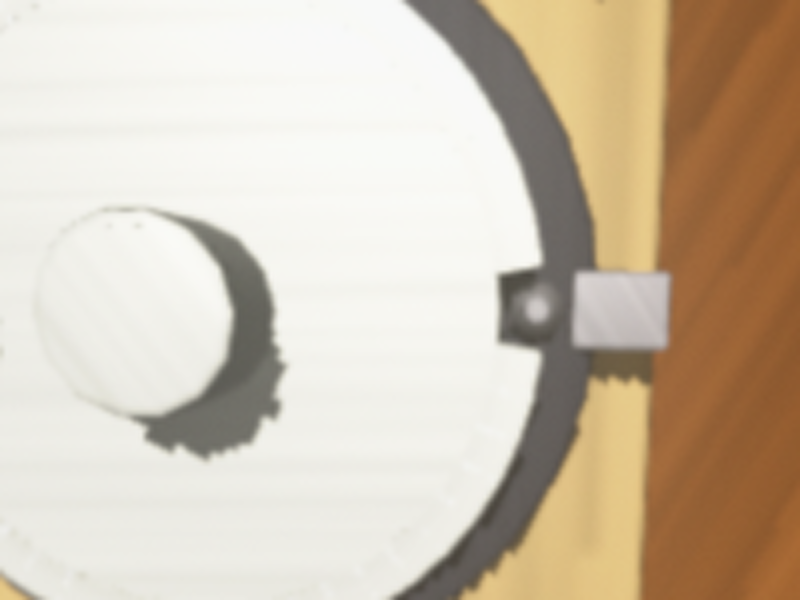

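The notch corners are at (542,266) and (541,349), so its mouth's middle is at (541,308). The pin tip is at (537,308) and the hub at (135,312), so it looks aligned. I check by numbers and get the move to the hub.

Run:
```python
from h import *
g=lambda u,v,z: atz("w5",191+u/4-.4,30+v/4-.4,z)
H=g(135,312,.089); pin=g(537,308,.046); n=(g(542,267,.056)+g(541,349,.056))/2; ni=(g(499,274,.056)+g(498,341,.056))/2; cl=g(670,310,.039)
print("hub",H.round(4))
for k,p in dict(pin=pin,notch=n,ninner=ni,clamp=cl).items():
    v=p[:2]-H[:2]; print(k,np.degrees(np.arctan2(v[1],v[0])).round(1),np.hypot(*v).round(4))
```

```text
hub [0.5811 0.0573 0.089 ]
pin 29.9 0.0585
notch 30.0 0.0591
ninner 30.0 0.0518
clamp 29.7 0.0832
```

>>> jog_arm:
  increments: "0 0 0 -0.6 0.29 0 0; 0 0 0 -0.6 0.29 0 0; 0 0 0 -0.56 0.29 0 0; 0 0 0 0 0 0 0; 0 0 0 0 0 -0.3 0; 0 0 0 0 0 -0.18 0; 0 0 0 0 0 0 0; 0 0 0 0 0 0 0"

```text
time: 13.22
eef_pos: [0.583, 0.0562, 0.1054]
tool_rot: [0.499, 0.867, -0.0, -0.0]
force: [0.2, 0.3, 0.2]
opening: 0.0005
grasp_force: 0.0
```

```bash
python3 st.py
```

```text
13.225 p [0.583  0.0562 0.1054] yang 30.2 F [0.2 0.3 0.2] polar -51.4 0.0017
```

>>> jog_arm:
  increments: "0 0 0 -0.03 0.02 0 0; 0 0 0 0 0 -0.04 0; 0 0 0 0 0 -0.04 0; 0 0 0 0 0 -0.04 0; 0 0 0 0 0 -0.04 0; 0 0 0 0 0 -0.04 0; 0 0 0 0 0 0 0"

```text
time: 14.1
eef_pos: [0.5812, 0.0575, 0.0957]
tool_rot: [0.499, 0.867, -0.0, 0.0]
force: [0.0, -0.0, 1.5]
opening: -0.0006
grasp_force: 0.9
```

>>> jog_arm:
  increments: "0 0 0 0 0 -0.04 0; 0 0 0 0 0 -0.04 0; 0 0 0 0 0 -0.04 0; 0 0 0 0 0 0 0"

```text
time: 14.6
eef_pos: [0.5813, 0.0575, 0.0895]
tool_rot: [0.499, 0.867, -0.0, -0.0]
force: [-0.3, 0.0, 0.4]
opening: 0.0006
grasp_force: 0.4
```

>>> jog_arm:
  increments: "0 0 0 0 0 -0.03 0; 0 0 0 0 0 -0.03 0; 0 0 0 0 0 0 0"

```text
time: 14.98
eef_pos: [0.5813, 0.0575, 0.0871]
tool_rot: [0.499, 0.867, 0.0, 0.0]
force: [-1.9, 0.5, 6.6]
opening: -0.0001
grasp_force: 3.3
```

>>> jog_arm:
  increments: "0 0 0 0 0 -0.03 0; 0 0 0 0 0 -0.02 0; 0 0 0 0 0 0 0"

```text
time: 15.35
eef_pos: [0.5813, 0.0575, 0.087]
tool_rot: [0.498, 0.867, 0.0, 0.0]
force: [-7.4, -0.6, 28.0]
opening: -0.0003
grasp_force: 13.8
```

There is a hard stop at TCP z = 0.087, which is exactly home. I'll lift off and check.

>>> jog_arm:
  increments: "0 0 0 0 0 0.1 0; 0 0 0 0 0 0.5 0; 0 0 0 0 0 0.6 0; 0 0 0 0.58 -0.29 0 0; 0 0 0 0.6 -0.29 0 0; 0 0 0 0.6 -0.29 0 0; 0 0 0 0 0 0 0; 0 0 0 0 0 0 0"

```text
time: 16.35
eef_pos: [0.6691, 0.0142, 0.1433]
tool_rot: [0.499, 0.867, -0.0, -0.001]
force: [-0.9, -0.3, 0.8]
opening: -0.0002
grasp_force: 0.0
```

Run:
```python
import st
from h import *
snap("wrist","w6"); snap("side","s6")
a=cv2.resize(cv2.imread("pics/w6.png")[20:180,171:391],None,fx=2.5,fy=2.5,interpolation=cv2.INTER_CUBIC)
b=cv2.resize(cv2.imread("pics/s6.png")[175:245,300:400],None,fx=2.5,fy=2.5,interpolation=cv2.INTER_CUBIC)
im=np.zeros((600,550,3),np.uint8); im[:a.shape[0],:a.shape[1]]=a; im[400:400+b.shape[0],:b.shape[1]]=b
cv2.imwrite("pics/c6.png",im)
```

```text
16.35 p [0.6691 0.0142 0.1433] yang 30.2 F [-0.9 -0.3  0.8] polar -26.5 0.0972
```

View pics/c6.png

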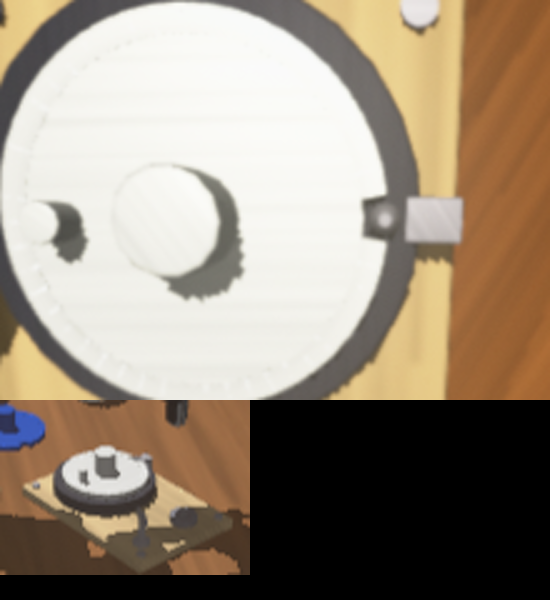

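The pin at (383,217) sits in the notch, and the plate lies flat on the flange, with the peg at (42,222) opposite. I'll move clear and hand in.

>>> jog_arm:
  increments: "0 0 0 0 0 0.6 0; 0 0 0 0 0 0.8 0; 0 0 0 0 0 0.8 0; 0 0 0 0 0 0 0; 0 0 0 0 0 0 0"

```text
time: 17.08
eef_pos: [0.6692, 0.0144, 0.2539]
tool_rot: [0.498, 0.867, -0.0, -0.0]
force: [0.3, 0.4, -0.7]
opening: -0.0001
grasp_force: 0.0
```

```bash
python3 -c "
import st
from h import *
print(ticket.hand_in())"
```

```text
17.075 p [0.6692 0.0144 0.2539] yang 30.2 F [ 0.3  0.4 -0.7] polar -26.3 0.0973
the job is handed in; nothing more can be done
None
```

The job is handed in: I pushed the plate round by its peg until the notch stood over the pin, then pressed it home flat on the mount; the arm is clear, and it took 17 s of the 67 s allowed.

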